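Drop one chocolate ball into the mug

ROBOT

A 7-joint arm with a two-finger parallel gripper is mounted at the origin on a cart in front of the work surface, level with it; the furniture and walls round the work are solid. World frame = base frame: x ahead of the robot, y to its left, z up, the work surface at z = 0. Lengths are in m, angles in rad, forces in N, time in s.
With the tool pointing down it reaches from about 0.35 to 0.9 m from the base axis. Payload 8.1 kg.
Tool frame: the origin (TCP) lies between the finger pads; the fingertips stand ahead of it and the grasp point (between the pads) is the TCP (arm.nose_length is the z of the fingertips in the tool frame, in m); z points along the fingers, y is the line along which they close (so a half turn about z gives the same grasp; the last joint's range is limited). The gripper opens to 92 mm and grips with 3 to 60 N. Pads are 19 mm wide; open, the fingers measure 130 mm over their backs; the gripper's body (75 mm by 190 mm) begins 47 mm behind the grasp point.
Start: joints at [1.071, 0.434, 0.025, 1.573, -0.012, 1.134, -0.075], TCP at [0.242, -0.576, 0.246] pointing down, gripper open.
Joint ranges: [-2.62, 2.62], [-0.44, 2.09], [-1.27, 1.32], [0.08, 2.57], [-1.32, 4.46], [0.12, 2], [-2.74, 2.74]. Speed limits (rad/s): [2.22, 2.22, 3.01, 3.01, 3.14, 3.14, 3.14].

INTERFACE

Orientations are given as a rotation vector (axis times angle).
In Python, from cell import sensors, optics, arm gives the robot as it stands.
- The arm moves only by the tool arm_command, never from a script. Its argument "deltas" is one flat list of numbers, 7 for each row, row after row: the turn, a rotation vector about the world's x, y, z as a fraction of full scale, then the shift along the world's x, y, z as a fraction of full scale, then the finger opening in mm, from 0 to 91.8. In form: [wx, wy, wz, dx, dy, dz, fingers, wx, wy, wz, dx, dy, dz, fingers, ...]. A call has 1 to 20 rows; each row is the pose to reach, as a shift and turn from the pose commanded when the call began; what a row does not reach only later rows make up. Full scale, the value 1, is 1 m for a shift and 90 degrees for a turn. A row lasts 1/10 s, in which the tool goes at most 50 mm and 8.59 degrees, less where a joint would pass 70% of its speed; a pose out of reach is approached as far as the arm can. A call with a number of a shift or a turn outside -1 to 1 is refused whole. A call with a gripper value outside its range is refused whole. The fingers move at their own pace and stop on an object; "force" is the grip in N (left out, the last holds). Time passes only in rows, so rows that repeat a pose let the fingers close. It gives the time, the measured TCP pose, the force, the opening and the grip force at its end, in the units of the state.
- sensors.observe(): the state, without advancing time (a new reading comes with each control period).
- optics.get_image(name): name is "scene" or "top" or "wrist"; returns the picture (420x560x3 uint8, blue, green, red); there is no depth.
- optics.calibration(name): a dict with "camera_matrix" (3x3 intrinsics, pixels), "rvec" (rotation vector, rad) and "tvec" (3), from world to camera coordinates, as OpenCV has them. Camera axes: x right, y down, z forward; pixel columns grow to the right and rows downward; lengths in m; the calibration is good to about 2 mm. A picture is of the moment at which its call begins: read the wrist's pose just before it. calibration takes no time and is no camera call; for the wrist camera it gives the pose at the moment of the call.
- arm.sign_off(): hands the job in; it is judged then, once.
The state is a dict: "clock": time; "joints": joint angles; "dq": joint speeds; "joint_efforts": joint torques, N m; "position": TCP position; "ee_rot": TCP orientation; "force": force on the tool from outside, world axes, zero at the start; "ft_torque": the same for the moment, N m; "width": opening from 0.0 (shut) to 1.0 (fully open); "gripper_force": force on a finger pad.
Only numpy, scipy, OpenCV 4.12 (cv2) and the standard library are available. Lean on these libraries where they do the work, as an engineer would, in place of code of your own. Each camera call takes 0.05 s, during which the arm holds its last target. There are 200 camera calls.

TASK

Get a mug ready for hot chocolate: without gripping or lifting it, gently push the straight-sided green-and-white mug along the worktop until it stands home against the curved bumper under the lip of the chocolate-ball dispenser. Then press the dispenser's red rocker down at its black thumb pad, all the way and only once, so that the gate at its other end lifts and one ball rolls into the mug, and let the rocker come back up so that the gate is shut. The other balls stay in the dispenser; do not touch the balls, and leave the spotted mug and the rest of the things where they are.

Things in the scene. Friction and masses are not known exactly. Their poses are not given: they have to be found in the camera images.
- dispenser: Fixed ball dispenser: wooden foot 104 x 200 x 19 mm, black cheeks (top 186 mm up), lane of steel rods sloping down 12 degrees along own -y to an open lip (y = -0.046, 107 mm up; high end y = 0.155). Origin on the worktop under the lowest ball; z up, y uphill along the lane, x across. Its curved bumper rod (34 mm up, nearest point y = -0.037) faces own -y: push the mug against it towards own +y.
- mug_spot (a point): Point on the worktop below the lip: where the mug's axis stands when the mug touches the bumper (own y = -0.077 of the dispenser). Same axes as the dispenser.
- rocker (a joint): Angle of the red rocker, rad. 0 = at rest, gate shut (a spring brings it back); grows as the thumb pad is pressed; 0.45 = end stop. The gate frees the first ball at about 0.40; from 0.1 on a rubber bar holds the second back, so one full press and return gives one ball. The pad needs about 3 N to start and 7 N at the stop.
- thumb_pad (a point): Centre of the top face of the rocker's black ribbed thumb pad (34 mm across, 38 mm along the lane), above the lane. At rest 229 mm above the worktop at own y = 0.092 of the dispenser, leaning 0.21 rad (uphill edge higher); fully pressed 43 mm lower and 16 mm farther along the dispenser's +y. It swings on an arc of 103 mm radius.
- gate_bar (a point): Middle of the steel gate bar at the other end of the rocker, in front of the first ball; it rises about 16 mm when the pad is fully pressed.
- choc_1: First (lowest) chocolate ball, dark brown with light drizzle, 36 mm across, 22 g, loose, held by the gate. Origin at its centre (137 mm up at the start).
- choc_2: Second ball, as choc_1, touching it uphill.
- choc_3: Third ball.
- choc_4: Fourth ball, highest.
- mug_b: The mug to use: green above, white below, straight sides 78 mm across, 101 mm high, 0.28 kg, stands on the worktop. Origin on its underside but off the axis; the handle reaches to 58 mm along its own -y (at the start the handle points roughly away from the robot).
- mug_b_axis (a point): Centre of the underside of the green-and-white mug's round body (own y = +0.0185 of the mug).
- mug_a: Another mug, white with blue spots, 92 mm across, 93 mm high, loose: leave alone. Origin on its underside; handle along its own -y. It and the green-and-white mug may have changed places.
- teaspoon: Teaspoon 132 mm long lying on the worktop, loose: leave alone. Origin at its centre.
- egg_box: Grey egg box 106 x 156 mm, 72 mm high, loose, at the back: leave alone. Origin at its underside.
- jar_small: Glass jar with enamel lid and red knob, 171 mm across, 190 mm high, at the back: leave alone. Origin at its underside.
- jam_jar: Jam jar 69 mm across, 99 mm high, loose: leave alone. Origin at its underside.
Things that resemble listed ones, but are neither listed nor needed, are in the scene too. Leave any orange or purple look-alike of the mug_b alone.

How it is judged:
On the way, in this order (a step that is already met when the one before it is completed fails the run):
1. the green-and-white mug is pushed home against the bumper (its axis within 10 mm of the mug spot) with the rocker still at rest (horizontal distance between mug_b_axis and mug_spot below 0.01 m and value of joint rocker below 0.05 rad and angle between mug_b's own z axis and vertical below 0.05 rad), for 0.2 s.
2. the rocker is pressed down (past 0.40 rad), lifting the gate (value of joint rocker above 0.4 rad), for 0.1 s.
At the end, for the whole second after the job is handed in: The first ball lies inside the green-and-white mug, which stands upright on the worktop under the lip (axis within 20 mm of the mug spot); the rocker is back up (below 0.05 rad) and the other three balls are still in the lane (horizontal distance between choc_1 and mug_b_axis below 0.03 m and height (world z) of choc_1 below 0.06 m and horizontal distance between mug_b_axis and mug_spot below 0.02 m and height (world z) of mug_b below 0.005 m and angle between mug_b's own z axis and vertical below 0.05 rad and linear speed of mug_b below 0.02 m/s and value of joint rocker below 0.05 rad and height (world z) of each of choc_2, choc_3, choc_4 above 0.12 m); the robot touches nothing.
It fails at once if the green-and-white mug is lifted more than 12 mm or tipped more than 0.3 rad (height (world z) of mug_b above 0.012 m or angle between mug_b's own z axis and vertical above 0.3 rad).
It fails at once if the green-and-white mug is gripped or shoved with more than 35 N (contact force between the fingers and mug_b above 35 N).
It fails at once if the robot touches a chocolate ball (contact force between any of the fingers, the arm and choc_1 above 0.2 N or contact force between any of the fingers, the arm and choc_2 above 0.2 N or contact force between any of the fingers, the arm and choc_3 above 0.2 N or contact force between any of the fingers, the arm and choc_4 above 0.2 N).
It fails at once if the spotted mug, the teaspoon, the egg box, the glass jar or the jam jar is moved by more than 20 mm (distance of any of mug_a, teaspoon, egg_box, jar_small, jam_jar from where it was at the start of the episode above 0.02 m).
It fails at once if the rocker is pressed again after the ball has dropped and the gate has shut (height (world z) of choc_1 below 0.08 m and value of joint rocker above 0.2 rad and y of choc_2 in the frame of dispenser below 0.012 m).
It also fails if it takes over 72 s, if anything falls off the work surface, if the arm or the gripper's body presses on something with over 40 N, if the wrist force passes 120 N, or if a joint passes its speed limit or range.

## Working session

There is one attempt and no reset: what is moved stays moved. The work goes in short steps, Python scripts to look and compute and a tool call to move; the robot and the scene stay as the last step left them, time stands still between calls to the robot, and variables do not carry over. Pictures are saved under pics/ and viewed, at most 15 in all, crops included, and the job is handed in when it is done.

Besides the shell and the picture viewer there is one more tool, called by a JSON object that holds its "fn" and its "kwargs", one argument or row to a line. arm_command: Moves the arm, as the interface text tells. Its arguments: {"type":"object","properties":{"deltas":{"type":"array","items":{"type":"number"}},"force":{"type":"number"}},"required":["deltas"]}

```bash
mkdir -p pics; ls
python3 - <<'E'
from cell import sensors, optics, arm
import cv2
s=sensors.observe();print(s,arm.nose_length)
for n in("scene","top"):
    cv2.imwrite(f"pics/{n}0.png",optics.get_image(n)); print(n,optics.calibration(n))
E
```

```text
pics
{'clock': 0.0, 'joints': array([ 1.07140579,  0.43520713,  0.02498334,  1.57410591, -0.01161775,
        1.13399718, -0.07509246]), 'dq': array([-9.81824930e-04, -8.12992297e-05, -8.25668686e-04,  1.06437897e-03,
        7.09091399e-04,  5.00635567e-04,  3.41589412e-04]), 'joint_efforts': array([-1.48309427e-03, -6.67855597e+01,  9.83886011e-01, -3.14459074e+01,
       -6.06981595e-02,  4.31875361e-02,  1.74414445e-04]), 'position': array([ 0.2412983 , -0.57601358,  0.2449515 ]), 'ee_rot': array([-3.07851128e+00, -6.18776649e-01,  6.86060493e-04]), 'force': array([-0.06938078, -0.57992175,  0.15362945]), 'ft_torque': array([-0.01717672,  0.01795231,  0.04418343]), 'gripper_force': 0.0, 'width': 1.0016772296398138} 0.019
scene {'camera_matrix': array([[414.51322528,   0.        , 284.92208642],
       [  0.        , 414.51322528, 204.12423064],
       [  0.        ,   0.        ,   1.        ]]), 'rvec': array([ 0.96533199, -2.55595077,  0.98383539]), 'tvec': array([0.43394443, 0.39504629, 1.15354678])}
top {'camera_matrix': array([[481.01988763,   0.        , 287.28639187],
       [  0.        , 481.01988763, 212.80424787],
       [  0.        ,   0.        ,   1.        ]]), 'rvec': array([ 2.12401139, -2.09507808,  0.19556428]), 'tvec': array([0.00752423, 0.58368541, 1.53556378])}
```

View pics/scene0.png

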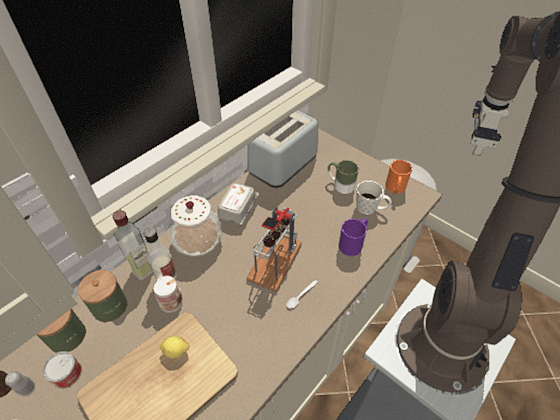

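View pics/top0.png

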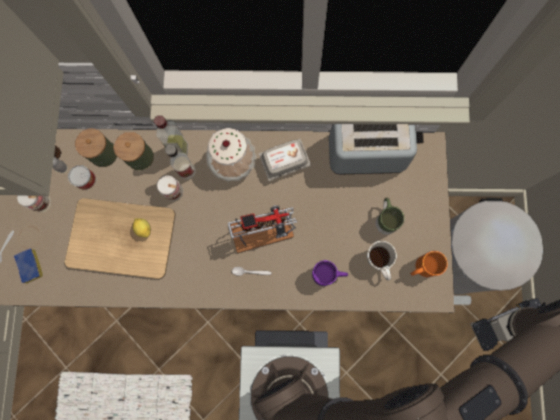

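The top view shows the mug candidates: green/white (390,217), spotted (381,257), purple (325,273) and orange (432,264). I choose (390,217), scene (345,175). The dispenser is at about (262,228), and I'll check both in a close crop.

```bash
cat > h.py <<'E'
import numpy as np, cv2
from cell import sensors, optics, arm
def ray(n,uv,z,c=None):
    c=c or optics.calibration(n); R=cv2.Rodrigues(c["rvec"])[0]; o=-R.T@c["tvec"]
    d=R.T@np.linalg.inv(c["camera_matrix"])@np.array([*uv,1.]); return o+d*(z-o[2])/d[2]
def proj(n,p):
    c=optics.calibration(n); return cv2.projectPoints(np.array(p,float).reshape(-1,3),c["rvec"],c["tvec"],c["camera_matrix"],None)[0][:,0]
E
python3 - <<'E'
from h import *
t=cv2.imread("pics/top0.png");s=cv2.imread("pics/scene0.png")
a=cv2.resize(t[200:260,220:305],None,fx=4.7,fy=4.7,interpolation=cv2.INTER_CUBIC)
b=cv2.resize(s[200:295,235:315],None,fx=3.15,fy=3.15,interpolation=cv2.INTER_CUBIC)
c=cv2.resize(t[190:290,365:415],None,fx=3,fy=3,interpolation=cv2.INTER_CUBIC)
o=np.zeros((600,800,3),np.uint8);o[:282,:400]=a[:282,:400];o[:299,400:652]=b[:299];o[299:599,400:550]=c
o[299:599,:300]=cv2.resize(s[150:220,320:390],(300,300))
cv2.imwrite("pics/c1.png",o)
E
```

```text
(no output)
```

View pics/c1.png

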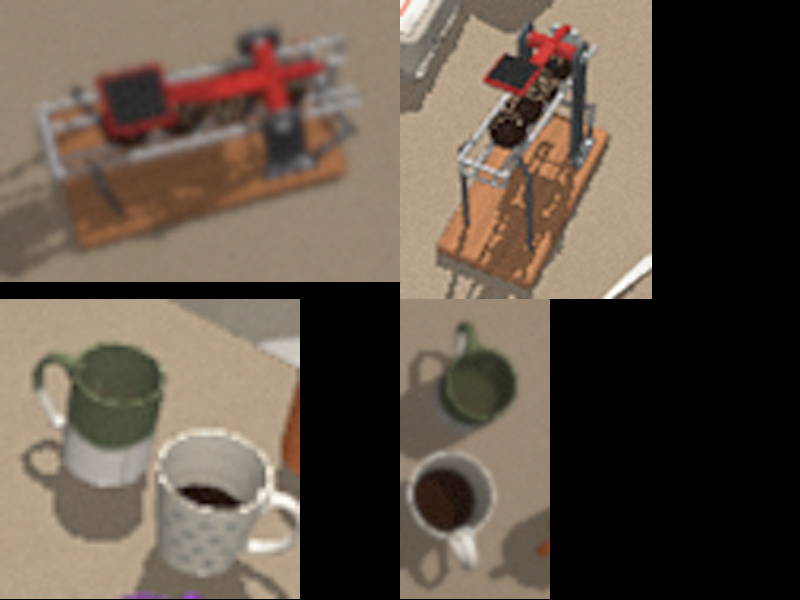

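Run:
```python
from h import *
t=cv2.imread("pics/top0.png");s=cv2.imread("pics/scene0.png")
def tri(u,v):
    P=[]
    for n in("top","scene"):
        c=optics.calibration(n);P.append(c["camera_matrix"]@np.c_[cv2.Rodrigues(c["rvec"])[0],c["tvec"]])
    X=cv2.triangulatePoints(P[0],P[1],np.array(u,float),np.array(v,float))[:,0];return X[:3]/X[3]
print("pad tri",tri((248.7,220.6),(270.9,222.9)))
# refine pads by mask: dark inside red
for n,im,(x0,y0,x1,y1) in(("top",t,(240,212,258,230)),("scene",s,(260,214,284,232))):
    sub=im[y0:y1,x0:x1].astype(int); m=(sub.max(2)<75)&(sub[...,2]-sub[...,0]<25)
    k,l,st,ce=cv2.connectedComponentsWithStats(m.astype(np.uint8)); i=1+st[1:,4].argmax()
    uv=ce[i]+(x0,y0); print(n,st[i],uv,ray(n,uv,.229))
A=ray("top",(237.4,252.1),.019);B=ray("top",(293.4,236.6),.019);print("foot edge",A,B,np.linalg.norm(A-B),np.degrees(np.arctan2(-(A-B)[0],(A-B)[1])))
# scene foot corners: front (lip end) and others
for p in((540-400,275),(440-400,242),(607-400,130)):
    print("scene foot",ray("scene",(p[0]/3.15+235,p[1]/3.15+200),.019))
# lip / rail ends in top
for p in((360,98),(345,38),(352,125),(42,105),(58,175)):
    uv=(p[0]/4.7+220,p[1]/4.7+200);print("rail",p,ray("top",uv,.107),ray("top",uv,.15))
# green mug rim
hsv=cv2.cvtColor(t,cv2.COLOR_BGR2HSV);sub=hsv[195:235,370:410]
m=((sub[...,0]>32)&(sub[...,0]<85)&(sub[...,1]>60)).astype(np.uint8)
m=cv2.morphologyEx(m,cv2.MORPH_OPEN,np.ones((9,9),np.uint8)) 
c=max(cv2.findContours(m,0,2)[0],key=cv2.contourArea);(cx,cy),r=cv2.minEnclosingCircle(c);print("mug",cx+370,cy+195,r,ray("top",(cx+370,cy+195),.101),cv2.boundingRect(c))
# crop estimate rim circle
print("mug crop",ray("top",((480-400)/3+365,(385-299)/3+190),.101), "handle tip",ray("top",(62/3+365,28/3+190),.08))
print("spot mug",ray("top",(52/3+365,196/3+190),.093),"purple",ray("top",(325,273),.1))
```

```text
pad tri [0.52331729 0.12555923 0.2299357 ]
top [ 3  4 12 10 95] [248.38947368 220.37894737] [0.52485284 0.12696807 0.229     ]
scene [  4   0  15  14 107] [271.39252336 221.1682243 ] [0.52594424 0.11916367 0.229     ]
foot edge [0.45528133 0.18115849 0.019     ] [ 0.51013203 -0.00561052  0.019     ] 0.19465678925574395 16.366565026042313
scene foot [0.45217149 0.16718286 0.019     ]
scene foot [0.54923941 0.20441646 0.019     ]
scene foot [ 0.51408579 -0.00816047  0.019     ]
rail (360, 98) [ 0.54782772 -0.01545848  0.107     ] [ 0.53986037 -0.01531478  0.15      ]
rail (345, 38) [ 0.58945978 -0.0047243   0.107     ] [ 0.58030989 -0.0048855   0.15      ]
rail (352, 125) [ 0.52911343 -0.01023582  0.107     ] [ 0.52167766 -0.01024047  0.15      ]
rail (42, 105) [0.54025264 0.20120649 0.107     ] [0.53250046 0.19519592 0.15      ]
rail (58, 175) [0.49222368 0.18846129 0.107     ] [0.48583575 0.18281274 0.15      ]Traceback (most recent call last):
  File "<stdin>", line 25, in <module>
ValueError: max() iterable argument is empty
```

Run:
```python
from h import *
t=cv2.imread("pics/top0.png")
b=t[195:235,370:412].astype(int); m=((b[...,1]-b[...,2]>3)&(b[...,1]-b[...,0]>8)).astype(np.uint8)
m=cv2.morphologyEx(cv2.morphologyEx(m,cv2.MORPH_CLOSE,np.ones((3,3))),cv2.MORPH_OPEN,cv2.getStructuringElement(2,(11,11)))
for c in cv2.findContours(m,0,2)[0]:
    (cx,cy),r=cv2.minEnclosingCircle(c);print("mug",cx+370,cy+195,r,ray("top",(cx+370,cy+195),.101),cv2.boundingRect(c))
print("mug crop",ray("top",((480-400)/3+365,(385-299)/3+190),.101), "handle tip",ray("top",(62/3+365,28/3+190),.08))
print("spot mug",ray("top",(52/3+365,196/3+190),.093),"purple",ray("top",(325,273),.1),"toaster corner",ray("top",(332,170),.15), "jar",ray("top",(228,147),.19),"eggbox",ray("top",(287,160),.07))
```

```text
mug crop [ 0.5598912  -0.32017484  0.101     ] handle tip [ 0.62821871 -0.30664432  0.08      ]
spot mug [ 0.44250228 -0.28894994  0.093     ] purple [ 0.38358038 -0.10660993  0.1       ] toaster corner [ 0.70534937 -0.12579227  0.15      ] jar [0.7645912  0.20192359 0.19      ] eggbox [0.76246655 0.01903525 0.07      ]
```

The crops confirm the green-over-white mug with its handle towards +x: axis about (0.560,-0.320), with the spotted mug next to it. On the dispenser, the pad is on the +y side and the lip faces -y. Yaw is about 16.5° and the mug spot about (0.574,-0.037). My plan is to push with the fingers spread 60 mm as a two-point cradle.

{"fn": "arm_command", "kwargs": {
  "deltas": [0,0,0.744,0.318,0.176,-0.02,60,0,0,0.744,0.318,0.176,-0.02,60,0,0,0.744,0.318,0.176,-0.02,60,0,0,0.744,0.318,0.176,-0.02,60,0,0,0.744,0.318,0.176,-0.02,60,0,0,0.744,0.318,0.176,-0.02,60,0,0,0.744,0.318,0.176,-0.02,60,0,0,0.744,0.318,0.176,-0.02,60,0,0,0.744,0.318,0.176,-0.02,60,0,0,0.744,0.318,0.176,-0.02,60,0,0,0.744,0.318,0.176,-0.02,60]
}}

```text
clock: 1.2
position: [0.5578, -0.4022, 0.2256]
ee_rot: [-2.233, -2.21, 0.002]
force: [0.7, -0.4, 0.7]
width: 0.651
gripper_force: 0.0
```

Run:
```python
from h import *
s=sensors.observe();R=cv2.Rodrigues(s["ee_rot"])[0];print(s["clock"],s["joints"].round(2),s["position"].round(4),R.round(3).tolist(),s["width"])
c=optics.calibration("wrist");Rc=cv2.Rodrigues(c["rvec"])[0];o=-Rc.T@c["tvec"];print("cam in tool",R.T@(o-s["position"]),"cam axis",Rc[2])
im=optics.get_image("wrist");cv2.imwrite("pics/w1.png",im);np.save("w1.npy",im)
```

```text
1.2 [ 0.72  0.57 -0.29  1.41  0.17  1.19  0.4 ] [ 0.5578 -0.4022  0.2256] [[0.01, 1.0, -0.001], [1.0, -0.01, -0.001], [-0.001, -0.001, -1.0]] 0.6514554830170926
cam in tool [ 0.07545956  0.00074899 -0.13982083] cam axis [-0.00453301 -0.27796368 -0.96058089]
```

View pics/w1.png

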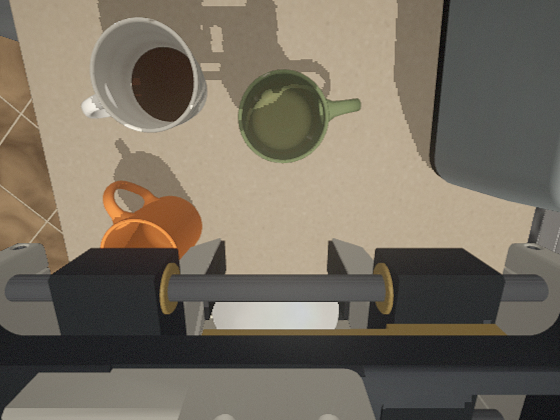

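Run:
```python
from h import *
for n,uv,z in(("mug",(284,115),.101),("mug left",(238.5,115),.101),("mug right",(329,115),.101),("far",(284,69.5),.101),("near",(284,162),.101),("spot",(149,75),.093),("spot right",(207,85),.093),("orange right",(202,228),.1),("orange top",(150,198),.1),("toaster",(433,165),.1),("fingL",(222,243),.2066)):
    print(n,ray("wrist",uv,z).round(4))
```

```text
mug [ 0.566 -0.32   0.101]
mug left [ 0.5267 -0.3196  0.101 ]
mug right [ 0.6048 -0.3203  0.101 ]
far [ 0.5661 -0.284   0.101 ]
near [ 0.5659 -0.3604  0.101 ]
spot [ 0.4503 -0.2859  0.093 ]
spot right [ 0.4996 -0.2944  0.093 ]
orange right [ 0.4866 -0.4233  0.1   ]
orange top [ 0.4402 -0.393   0.1   ]
toaster [ 0.701  -0.3645  0.1   ]
fingL [ 0.5269 -0.3939  0.2066]
```

{"fn": "arm_command", "kwargs": {
  "deltas": [0,0,0,0.007,0.008,-0.04,60,0,0,0,0.007,0.008,-0.08,60,0,0,0,0.007,0.008,-0.11,60,0,0,0,0.007,0.008,-0.14,60,0,0,0,0.007,0.008,-0.16,60,0,0,0,0.007,0.008,-0.16,60,0,0,0,0.007,0.018,-0.16,60,0,0,0,0.007,0.026,-0.16,60,0,0,0,0.007,0.032,-0.16,60,0,0,0,0.007,0.038,-0.16,60,0,0,0,0.007,0.044,-0.16,60,0,0,0,0.007,0.05,-0.16,60,0,0,0,0.007,0.056,-0.16,60,0,0,0,0.007,0.062,-0.16,60]
}}

```text
clock: 2.65
position: [0.5669, -0.339, 0.0663]
ee_rot: [2.227, 2.213, -0.0]
force: [0.4, -3.9, 4.5]
width: 0.652
gripper_force: 2.8
```

Run:
```python
from h import *
w=optics.get_image("wrist");s=optics.get_image("scene");t=optics.get_image("top")
o=np.zeros((420,760,3),np.uint8);o[:,:560]=w;o[:200,560:]=cv2.resize(s[130:230,300:400],(200,200));o[210:410,560:]=cv2.resize(t[170:290,330:450],(200,200))
cv2.imwrite("pics/w2.png",o);print(sensors.observe()["joints"].round(2))
```

```text
[ 0.63  0.69 -0.27  1.64  0.23  0.85  0.26]
```

View pics/w2.png

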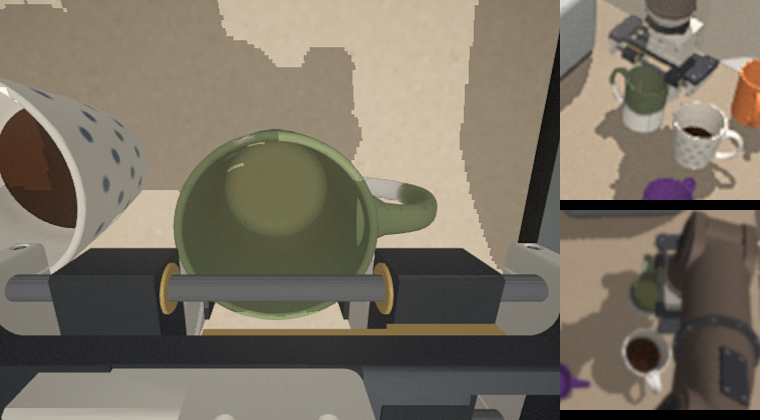

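The mug is nestled between the fingers (rim centre about (277,222)), upright and moving freely. The spotted mug at left lies beside and below the gripper body. I'll check the forces at rest before continuing.

{"fn": "arm_command", "kwargs": {
  "deltas": [0,0,0,0,0,0.003,60,0,0,0,0,0.003,60,0,0,0,0,0.003,60]
}}

```text
schema error: expected a multiple of 7 numbers
```

Run:
```python
from h import *
s=sensors.observe();print(s["force"],s["ft_torque"],s["position"])
for uv in((175,222),(379,222),(277,131),(277,318)): print(ray("wrist",uv,.101))
print("spot right", ray("wrist",(82,235),.093), ray("wrist",(20,80),.093))
```

```text
[ 1.24192995 -0.914491    2.22910153] [-0.13831835 -0.29040232 -0.00032538] [ 0.56704876 -0.33760822  0.06589947]
[ 0.52967104 -0.29784968  0.101     ]
[ 0.60685161 -0.29816532  0.101     ]
[ 0.56836852 -0.26469577  0.101     ]
[ 0.56812486 -0.34041035  0.101     ]
spot right [ 0.48780431 -0.30607383  0.093     ] [ 0.47679247 -0.24691251  0.093     ]
```

{"fn": "arm_command", "kwargs": {
  "deltas": [0,0,0,0,0.006,0,60,0,0,0,0,0.014,0,60,0,0,0,0.001,0.024,0,60,0,0,0,0.001,0.034,0,60,0,0,0,0.002,0.044,0,60,0,0,0,0.003,0.054,0,60,0,0,0,0.004,0.064,0,60,0,0,0,0.005,0.074,0,60,0,0,0,0.006,0.084,0,60,0,0,0,0.007,0.094,0,60,0,0,0,0.008,0.104,0,60,0,0,0,0.009,0.114,0,60,0,0,0,0.01,0.124,0,60,0,0,0,0.011,0.134,0,60,0,0,0,0.012,0.144,0,60,0,0,0,0.013,0.154,0,60,0,0,0,0.014,0.164,0,60,0,0,0,0.015,0.172,0,60,0,0,0,0.016,0.178,0,60,0,0,0,0.016,0.18,0,60]
}}

```text
clock: 4.8
position: [0.5827, -0.1574, 0.0657]
ee_rot: [-2.226, -2.216, -0.001]
force: [-0.2, -2.9, 2.6]
width: 0.653
gripper_force: 2.3
```

Run:
```python
from h import *
s0=sensors.observe();print(s0["force"],s0["position"],s0["joints"].round(2))
w=optics.get_image("wrist");s=optics.get_image("scene")
o=np.zeros((420,800,3),np.uint8);o[:,:560]=w;o[:240,560:]=cv2.resize(s[170:290,240:360],(240,240))
cv2.imwrite("pics/w3.png",o)
```

```text
[-0.21924831 -2.91630865  2.61674966] [ 0.58270772 -0.15736825  0.06571449] [ 0.37  0.62 -0.28  1.79  0.23  0.77 -0.03]
```

View pics/w3.png

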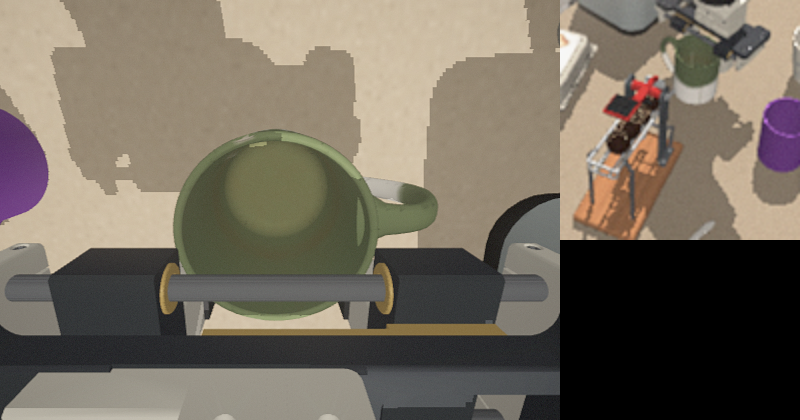

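The mug stays square in the cradle at about (0.584,-0.122), and the purple mug is well clear. Next I'll back off a little and tilt the fingers forward, so the gripper body and camera stay clear of the lip and I can see the dispenser.

{"fn": "arm_command", "kwargs": {
  "deltas": [0,0,0,0,-0.015,0,60,0,0,0,0,-0.03,0,60,0.09,0,0,0,-0.03,0,60,0.18,0,0,0,-0.03,-0.005,60,0.278,0,0,0,-0.03,-0.013,60,0.278,0,0,0,-0.03,-0.013,60,0.278,0,0,0,-0.03,-0.013,60]
}}

```text
clock: 5.6
position: [0.5812, -0.1919, 0.051]
ee_rot: [-1.99, -1.967, -0.438]
force: [0.5, 0.6, 0.7]
width: 0.653
gripper_force: 0.0
```

Run:
```python
from h import *
s0=sensors.observe();print(s0["force"],s0["position"],s0["joints"].round(2));R=cv2.Rodrigues(s0["ee_rot"])[0];print(R.round(3))
w=optics.get_image("wrist");np.save("w4.npy",w);cv2.imwrite("pics/w4.png",w)
for n,p in(("spot",[.574,-.037,0]),("bump34",[.5626,.0016,.034]),("pad",[.5245,.1265,.229]),("rim",[.584,-.122,.101])):print(n,proj("wrist",p))
```

```text
[0.5418609  0.61669973 0.67777839] [ 0.5812017  -0.19193505  0.05097964] [ 0.76  0.81 -0.51  1.61 -0.06  0.96  0.39]
[[ 0.011  1.     0.001]
 [ 0.906 -0.01   0.423]
 [ 0.423 -0.004 -0.906]]
spot [[263.97962491  69.98095213]]
bump34 [[245.37486388 -11.19302475]]
pad [[ -325.15477593 -2806.51157176]]
rim [[277.73313026 107.35839257]]
```

View pics/w4.png

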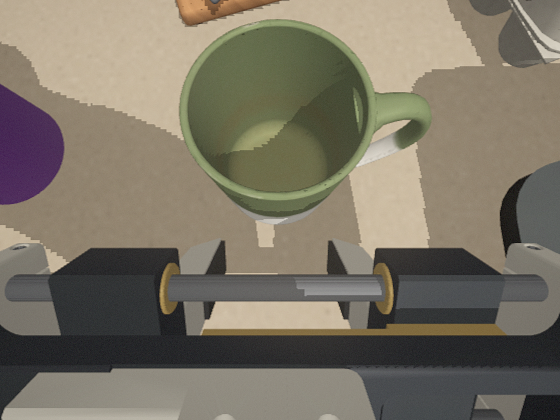

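The wrist view shows the mug upright with its rim at (278,108). The dispenser foot's near corner is at about (184,22) and its lip-end edge runs up to about (285,3).

Run:
```python
from h import *
w=np.load("w4.npy").astype(int)
# bottom boundary of orange-brown foot for columns
pts=[]
for x in range(192,275,6):
    col=w[0:40,x]; m=np.where((col[:,2]-col[:,0]>60))[0]
    if len(m): pts.append((x,m.max()+.5))
print(pts)
P=np.array([ray("wrist",p,0.0)[:2] for p in pts]);d=P[-1]-P[0]
f=np.polyfit(P[:,0],P[:,1],1);print("foot base edge",P[0],P[-1],"yaw",np.degrees(np.arctan(f[0])))
print("corner",ray("wrist",(186,24),0.),ray("wrist",(177,2),.019),ray("wrist",(181,10),.019))
```

```text
[(192, np.float64(23.5)), (198, np.float64(21.5)), (204, np.float64(20.5)), (210, np.float64(18.5)), (216, np.float64(16.5)), (222, np.float64(14.5)), (228, np.float64(13.5)), (234, np.float64(11.5)), (240, np.float64(9.5)), (246, np.float64(8.5)), (252, np.float64(6.5)), (258, np.float64(4.5)), (264, np.float64(3.5)), (270, np.float64(2.5))]
foot base edge [0.51563815 0.0047064 ] [0.57893985 0.02345718] yaw 16.962933338872624
corner [ 5.10787021e-01  4.29698684e-03 -2.77555756e-17] [0.50983142 0.0062147  0.019     ] [ 0.51312299 -0.00058855  0.019     ]
```

{"fn": "arm_command", "kwargs": {
  "deltas": [0,0,0,0.001,0.008,0,60,0,0,0,0.002,0.016,0,60,0,0,0,0.002,0.022,0,60,0,0,0,0.002,0.028,0,60,0,0,0,0.002,0.034,0,60,0,0,0,0.001,0.04,0,60,0,0,0,0,0.046,0,60,0,0,0,0,0.052,0,60,0,0,0,-0.001,0.058,0,60,0,0,0,-0.002,0.064,0,60,0,0,0,-0.002,0.07,0,60,0,0,0,-0.003,0.076,0,60,0,0,0,-0.003,0.082,0,60,0,0,0,-0.004,0.088,0,60,0,0,0,-0.004,0.094,0,60,0,0,0,-0.005,0.098,0,60,0,0,0,-0.005,0.102,0,60,0,0,0,-0.006,0.106,0,60,0,0,0,-0.006,0.106,0,60]
}}

```text
clock: 7.55
position: [0.5763, -0.0815, 0.0528]
ee_rot: [-1.983, -1.974, -0.438]
force: [1.0, -1.0, 0.7]
width: 0.649
gripper_force: 1.2
```

Run:
```python
from h import *
s0=sensors.observe();print(s0["force"],s0["position"],s0["joints"].round(2))
w=optics.get_image("wrist");s=optics.get_image("scene")
np.save("w5.npy",w)
o=np.zeros((420,800,3),np.uint8);o[:,:560]=w;o[:240,560:]=cv2.resize(s[190:290,240:340],(240,240))
cv2.imwrite("pics/w5.png",o)
print(proj("wrist",[[.5755,-.0346,.101]]))
```

```text
[ 0.97943764 -0.97382405  0.71646021] [ 0.57634344 -0.08146669  0.05282572] [ 0.65  0.75 -0.54  1.75 -0.09  0.82  0.28]
[[271.47875735 156.7905101 ]]
```

View pics/w5.png

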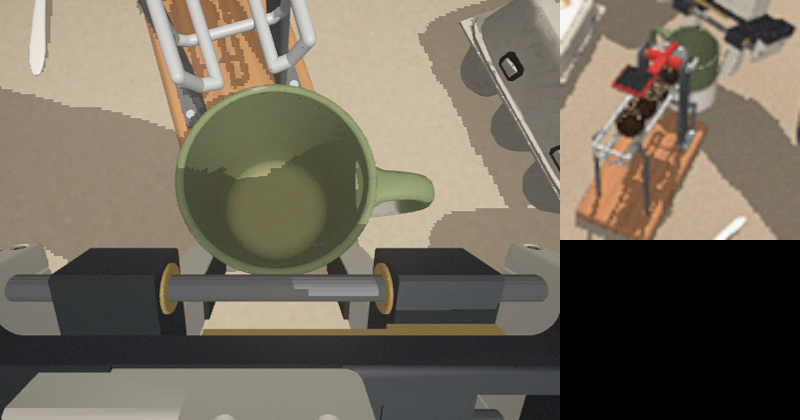

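The rim centre is at about (277,178) and the lip rod ends are at about (197,85) and (290,63). The mug looks slightly short of home.

Run:
```python
from h import *
a=ray("wrist",(198,86),.107);b=ray("wrist",(292,65),.107);print("lip",a,b,np.linalg.norm(a-b),np.degrees(np.arctan2(b[1]-a[1],b[0]-a[0])))
yd=np.array([-.2924,.9563,0]);m=(a+b)/2;print("spot from lip",m-.031*yd)
for uv in((277,178),(177,178),(376,178),(277,85),(277,275)):print("rim",uv,ray("wrist",uv,.101))
```

```text
lip [ 0.54723452 -0.0080165   0.107     ] [0.58368085 0.00066928 0.107     ] 0.037467030766319354 13.40452747011654
spot from lip [ 0.57452209 -0.03331891  0.107     ]
rim (277, 178) [ 0.57763093 -0.04317446  0.101     ]
rim (177, 178) [ 0.53879802 -0.04299584  0.101     ]
rim (376, 178) [ 0.61598446 -0.04335087  0.101     ]
rim (277, 85) [ 0.57779515 -0.00406267  0.101     ]
rim (277, 275) [ 0.57747662 -0.07992651  0.101     ]
```

{"fn": "arm_command", "kwargs": {
  "deltas": [0,0,0,-0.001,0.003,0,60,0,0,0,-0.002,0.006,0,60,0,0,0,-0.002,0.009,0,60,0,0,0,-0.003,0.011,0,60,0,0,0,-0.003,0.011,0,60,0,0,0,-0.003,0.011,0,60]
}}

```text
clock: 8.25
position: [0.5742, -0.0736, 0.0526]
ee_rot: [-1.989, -1.974, -0.438]
force: [1.8, -7.9, 1.1]
width: 0.652
gripper_force: 4.3
```

{"fn": "arm_command", "kwargs": {
  "deltas": [0,0,0,0,0.002,0,60,0,0,0,0,0.003,0,60,0,0,0,0,0.003,0,60,0,0,0,0,0.003,0,60]
}}

```text
clock: 8.65
position: [0.5744, -0.073, 0.0525]
ee_rot: [-1.992, -1.975, -0.436]
force: [-0.0, -15.8, 4.9]
width: 0.653
gripper_force: 7.1
```

Run:
```python
from h import *
s0=sensors.observe();print(s0["force"],s0["position"],s0["joints"].round(2))
w=optics.get_image("wrist");np.save("w6.npy",w)
for n in("top","scene"):np.save(n+"6.npy",optics.get_image(n))
cv2.imwrite("pics/w6.png",w[:260,120:460].repeat(2,0).repeat(2,1))
```

```text
[ -0.02108401 -15.78468951   4.90066584] [ 0.57442383 -0.07304737  0.0524779 ] [ 0.64  0.74 -0.54  1.77 -0.1   0.8   0.27]
```

View pics/w6.png

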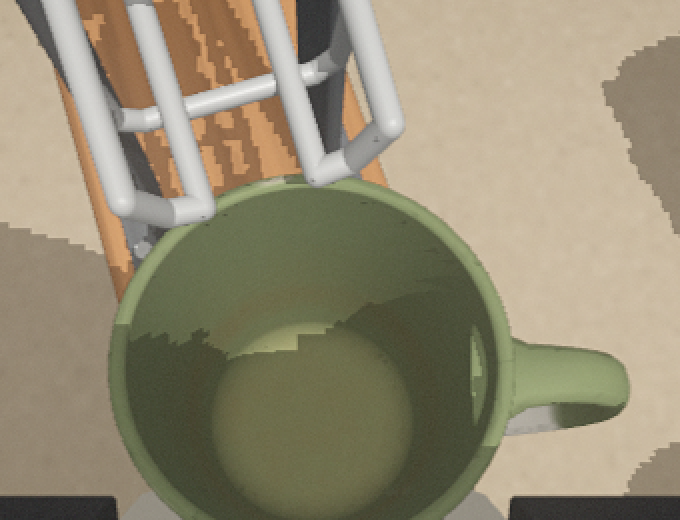

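The rim now sits under the lip rods, and the force of 16 N with no further travel says it is on the bumper. I'll check the lateral offset.

Run:
```python
from h import *
f=lambda p,z:ray("wrist",(p[0]/2+120,p[1]/2),z)
L=[f(p,.112) for p in((122,203),(210,208),(318,178),(396,128))];print(np.round(L,4))
m=np.mean(L,0);c=(f((110,345),.101)+f((508,345),.101))/2;c2=f((308,345),.101);top=f((308,178),.101);print("lip",m,"rim",c,top)
yd=np.array([-.2924,.9563,0]);xd=np.array([.9563,.2924,0]);c[1]=top[1]-.039
print("mug rel lip x,y",(c-m)@xd,(c-m)@yd, "spot est",m-.031*yd,"mug",c, "by tcp", -.073+.0416)
```

```text
[[ 0.5412 -0.0084  0.112 ]
 [ 0.5572 -0.0095  0.112 ]
 [ 0.5768 -0.0038  0.112 ]
 [ 0.5913  0.006   0.112 ]]
lip [ 0.56661364 -0.00391437  0.112     ] rim [ 0.57482964 -0.032116    0.101     ] [0.57490417 0.00273936 0.101     ]
mug rel lip x,y -0.0016010838055771429 -0.03333509036519059 spot est [ 0.57567804 -0.03355967  0.112     ] mug [ 0.57482964 -0.03626064  0.101     ] by tcp -0.0314
```

The mug is home to within about 2–3 mm. I'll back off gently and rise.

{"fn": "arm_command", "kwargs": {
  "deltas": [0,0,0,0,-0.004,0,60,0,0,0,0,-0.012,0,60,0,0,0,0,-0.024,0,60,0,0,0,0,-0.04,0,60,0,0,0,0,-0.06,0.0,60,0,0,0,0,-0.06,0.04,60,0,0,0,0,-0.06,0.09,60,0,0,0,0,-0.06,0.14,30,-0.09,0,0,0,-0.06,0.19,0,-0.18,0,0,0,-0.06,0.24,0,-0.278,0,0,0,-0.06,0.26,0,-0.278,0,0,0,-0.06,0.26,0,-0.278,0,0,0,-0.06,0.26,0]
}}

```text
clock: 10.1
position: [0.5736, -0.128, 0.3135]
ee_rot: [2.225, 2.217, 0.001]
force: [-0.4, -0.7, -1.0]
width: 0.178
gripper_force: 0.0
```

Run:
```python
from h import *
s0=sensors.observe();print(s0["force"],s0["position"],s0["joints"].round(2));print(cv2.Rodrigues(s0["ee_rot"])[0].round(3).tolist())
w=optics.get_image("wrist");s=optics.get_image("scene");t=optics.get_image("top")
o=np.zeros((600,800,3),np.uint8);o[:420,:560]=w
o[:240,560:]=cv2.resize(s[190:270,240:320],(240,240));o[240:480,560:]=cv2.resize(t[185:265,230:310],(240,240))
cv2.imwrite("pics/w7.png",o)
```

```text
[-0.4271591  -0.65457708 -0.96563287] [ 0.57358088 -0.12800989  0.31352082] [ 0.46  0.37 -0.46  1.54  0.17  1.27 -0.03]
[[0.003, 1.0, 0.001], [1.0, -0.003, -0.0], [-0.0, 0.001, -1.0]]
```

View pics/w7.png

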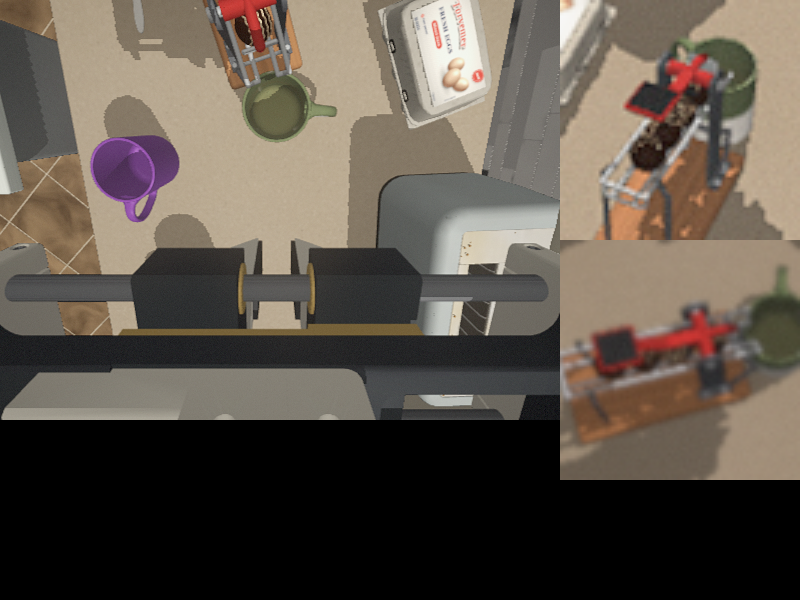

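The mug stands upright under the lip (rim (277,107)) and the balls are still in the lane. Next I'll move near the pad and measure it from close by.

{"fn": "arm_command", "kwargs": {
  "deltas": [0,0,0.05,-0.01,0.04,0,0,0,0,0.1,-0.015,0.08,0,0,0,0,0.15,-0.02,0.12,0,0,0,0,0.189,-0.025,0.15,0,0,0,0,0.189,-0.025,0.16,0,0,0,0,0.189,-0.025,0.16,0,0,0,0,0.189,-0.025,0.16,0,0]
}}

```text
clock: 10.95
position: [0.5488, 0.029, 0.3118]
ee_rot: [-1.879, -2.516, 0.002]
force: [-0.5, -0.5, 0.4]
width: 0.007
gripper_force: 0.0
```

Run:
```python
from h import *
s0=sensors.observe();print(s0["position"],s0["width"])
w=optics.get_image("wrist")
uv0=proj("wrist",[.526,.1276,.229])[0];print("expected",uv0)
x,y=uv0.astype(int);r=70;y0=max(y-r,0);x0=x-r;sub=w[y0:y+r,x0:x+r].astype(int)
red=((sub[...,2]>90)&(sub[...,2]-sub[...,1]>60)).astype(np.uint8)
m=(sub.max(2)<90)&(sub.max(2)-sub.min(2)<30)
k,l,st,ce=cv2.connectedComponentsWithStats(m.astype(np.uint8))
for i in range(1,k):
    if st[i,4]>150: print(st[i]+[x0,y0,0,0,0],ce[i]+(x0,y0),ray("wrist",ce[i]+(x0,y0),.229))
cv2.imwrite("pics/w8.png",w)
```

```text
[0.54881574 0.0290371  0.31183552] 0.0069866563451307685
expected [283.74178951  85.26097285]
[243  45  17  31 187] [250.          56.27807487] [0.49826001 0.13876896 0.229     ]
[ 259   58   49   57 2664] [282.99249249  85.53078078] [0.52554292 0.12727979 0.229     ]
```

View pics/w8.png

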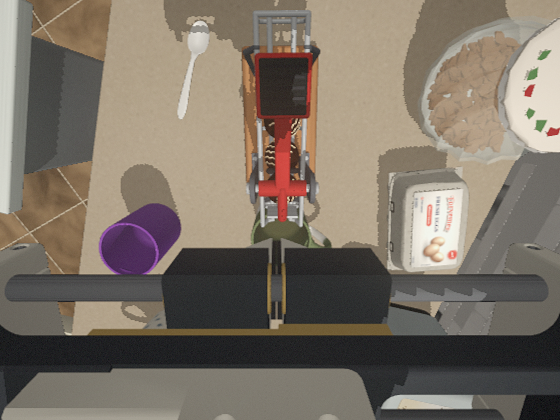

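The view shows the pad at (283,86), i.e. (0.5255,0.1273), with the lane aligned with the tool. Next I'll move over it.

{"fn": "arm_command", "kwargs": {
  "deltas": [0,0,0,-0.012,0.049,0,0,0,0,0,-0.023,0.098,0,0,0,0,0,-0.023,0.098,-0.02,0,0,0,0,-0.023,0.098,-0.04,0,0,0,0,-0.023,0.098,-0.05,0,0,0,0,-0.023,0.098,-0.05,0,0,0,0,-0.023,0.098,-0.05,0]
}}

```text
clock: 11.7
position: [0.5261, 0.1286, 0.2631]
ee_rot: [1.878, 2.519, 0.0]
force: [0.3, 0.6, 0.2]
width: 0.002
gripper_force: 0.0
```

{"fn": "arm_command", "kwargs": {
  "deltas": [0,0,0,0,0,-0.008,0,0,0,0,0,0.001,-0.014,0,0,0,0,-0.001,0.004,-0.02,0,0,0,0,-0.002,0.007,-0.026,0,0,0,0,-0.003,0.009,-0.032,0,0,0,0,-0.003,0.011,-0.038,0,0,0,0,-0.004,0.013,-0.044,0,0,0,0,-0.005,0.014,-0.05,0,0,0,0,-0.005,0.015,-0.056,0,0,0,0,-0.005,0.015,-0.06,0,0,0,0,-0.005,0.015,-0.062,0,0,0,0,-0.005,0.015,-0.062,0,0,0,0,-0.005,0.015,-0.062,0,0,0,0,-0.005,0.015,-0.062,0]
}}

```text
clock: 13.1
position: [0.5217, 0.1459, 0.2049]
ee_rot: [1.872, 2.518, 0.006]
force: [-9.7, -4.7, 43.8]
width: 0.007
gripper_force: 20.8
```

The end stop is reached at 44 N. I'll ease off slightly and check the ball.

{"fn": "arm_command", "kwargs": {
  "deltas": [0,0,0,0,0,0.004,0,0,0,0,0,0,0.004,0]
}}

```text
clock: 13.3
position: [0.5214, 0.1457, 0.2066]
ee_rot: [1.873, 2.519, 0.005]
force: [-0.9, 1.1, 14.8]
width: 0.003
gripper_force: 7.5
```

Run:
```python
from h import *
s0=sensors.observe();print(s0["force"],s0["position"])
s=optics.get_image("scene");t=optics.get_image("top")
o=np.zeros((400,800,3),np.uint8)
o[:,:400]=cv2.resize(s[190:270,250:330],(400,400));o[:,400:]=cv2.resize(t[190:260,240:310],(400,400))
cv2.imwrite("pics/w9.png",o)
```

```text
[-0.94723303  1.08441609 14.76592168] [0.52139044 0.14567509 0.20663793]
```

View pics/w9.png

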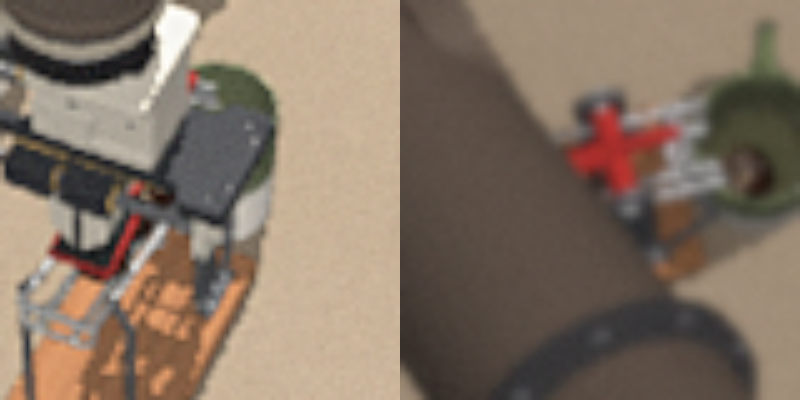

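The ball is in the mug (brown spot at (750,170) in the top crop). Now I'll release along the arc and withdraw upward.

{"fn": "arm_command", "kwargs": {
  "deltas": [0,0,0,0,-0.001,0.006,0,0,0,0,0.001,-0.003,0.014,0,0,0,0,0.002,-0.006,0.024,0,0,0,0,0.003,-0.009,0.034,0,0,0,0,0.005,-0.014,0.044,0,0,0,0,0.005,-0.015,0.06,0,0,0,0,0.005,-0.015,0.1,0,0,0,0,0.005,-0.015,0.15,0,0,0,0,0.005,-0.06,0.17,0,0,0,0,0.005,-0.11,0.17,0,0,0,0,0.005,-0.16,0.17,0,0,0,0,0.005,-0.21,0.17,0,0,0,0,0.005,-0.25,0.17,0,0,0,0,0.005,-0.25,0.17,0,0,0,0,0.005,-0.25,0.17,0,0,0,0,0.005,-0.25,0.17,0,0,0,0,0.005,-0.25,0.17,0]
}}

```text
clock: 15.1
position: [0.5255, -0.1038, 0.3747]
ee_rot: [-1.872, -2.522, -0.0]
force: [0.0, -0.2, -0.3]
width: 0.004
gripper_force: 0.0
```

Run:
```python
from h import *
s0=sensors.observe();print(s0["clock"],s0["force"],s0["position"])
w=optics.get_image("wrist");s=optics.get_image("scene")
o=np.zeros((420,800,3),np.uint8);o[:,:400]=w[:,80:480];o[:400,400:]=cv2.resize(s[190:270,240:320],(400,400))
cv2.imwrite("pics/w10.png",o)
u=proj("wrist",[.5755,-.0346,.02])[0];print(u,proj("wrist",[.5755,-.0346,.101]),proj("wrist",[.5255,.1273,.229]))
```

```text
15.1 [ 0.02586499 -0.15166906 -0.25738664] [ 0.52546808 -0.10378456  0.37469448]
[316.92821882 138.06859349] [[324.76976144 140.87843463]] [[358.90968245 -66.78456977]]
```

View pics/w10.png

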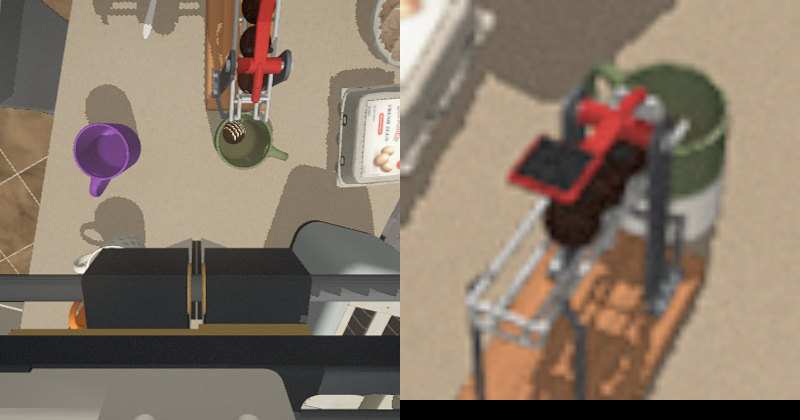

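The ball is in the mug ((233,131) in the crop) and the rim is on the expected spot. Three balls remain in the lane, the rocker is up, and the robot is clear.

```bash
python3 -c "
from cell import arm
print(arm.sign_off())"
```

```text
the job is handed in; nothing more can be done
None
```

I handed the job in at about 15 s of the 72 s, and the hand-in gave no verdict. In the last pictures the green-and-white mug stood at the bumper with one ball in it, three balls were still in the lane and the rocker was up. The one doubtful point is that the fingertips pressed the pad with 44 N at the end stop, above the 40 N limit that I take to cover only the arm and gripper body.

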